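Stack the blue instrument tray on the grey one

TASK

Stack the blue instrument tray on top of the grey one, so that all four corner pins drop into the grey tray's corner sockets and it sits fully home and level, with its long side along the grey tray's long side. Keep the red clip in the blue tray, and leave the orange tray where it stands.

Things in the scene. Friction and masses are not known exactly. Their poses are not given: they have to be found in the camera images.
- blue_tray: Blue plastic tray, 0.35 kg, 176 x 144 x 85 mm. Origin: its centre, at pin-tip level; x along the long side, z up. Black handle bar along x over the centre: 88 long, 12 thick, z 62 to 78, free below between uprights. Under the floor (z 15 to 19) 4 steel pins at x +-68, y +-52, 15 long, 10 thick, round tips. Long side within 12 degrees of the robot's ahead; either way round fits.
- grey_tray: Grey tray with a scalpel in it, 0.8 kg, loose; same shape, origin, axes and yaw range as the blue tray. Each tray has 4 corner posts at x +-68, y +-52 ending in open square socket cups, 34 mm wide inside, 40 outside, z 62 to rim at 85 (pins have 12 mm play). Seated, the upper tray's floor rests on the rims, its origin 70 mm above the lower one's.
- orange_tray: Orange tray with a syringe in it, loose, a bystander that stays where it is. Same shape, size, origin, axes and yaw range as the blue tray (176 x 144 x 85 mm).
- red_clip: Red crocodile clip, 54 x 12 x 12 mm, lying loose on the floor of the blue tray beside the handle, clear of the fingers; origin at the centre of its underside. It rides along with the blue tray.

How it is judged:
At the end, for the whole second after the job is handed in: Blue rests still on grey, pins in the sockets: centres within 20 mm, long sides within 15 degrees, blue origin 64 to 75 mm above grey's, both level within 3 degrees, grey still on the worktop; red clip in the blue tray; orange tray upright, within 30 mm of its start (horizontal distance between blue_tray and grey_tray below 0.02 m and angle between the x axis of blue_tray and the x axis of grey_tray, either way round below 0.26 rad and z of blue_tray in the frame of grey_tray between 0.064 and 0.075 m and angle between each of blue_tray, grey_tray's own z axis and vertical below 0.05 rad and height (world z) of grey_tray below 0.006 m and x of red_clip in the frame of blue_tray between -0.088 and 0.088 m and y of red_clip in the frame of blue_tray between -0.072 and 0.072 m and z of red_clip in the frame of blue_tray between 0.01 and 0.05 m and linear speed of each of blue_tray, grey_tray below 0.02 m/s and distance of orange_tray from where it was at the start of the episode below 0.03 m and angle between orange_tray's own z axis and vertical below 0.1 rad); the robot touches nothing.
It fails at once if the orange tray is shoved or carried off (more than 30 mm) (distance of orange_tray from where it was at the start of the episode above 0.03 m).
It also fails if it takes over 32 s, if anything falls off the work surface, if the arm or the gripper's body presses on something with over 40 N, if the wrist force passes 120 N, or if a joint passes its speed limit or range.

ROBOT

A 6-joint arm with a two-finger parallel gripper is mounted at the origin on a cart in front of the work surface, level with it; the furniture and walls round the work are solid. World frame = base frame: x ahead of the robot, y to its left, z up, the work surface at z = 0. Lengths are in m, angles in rad, forces in N, time in s.
With the tool pointing down it reaches from about 0.35 to 0.875 m from the base axis. Payload 4.2 kg.
Tool frame: the origin (TCP) lies midway between the tips of the shut fingers; the grasp point (between the pads) lies 19 mm behind it; z points along the fingers, y is the direction in which the jaws open and shut (so a half turn about z gives the same grasp; the last joint's range is limited). The gripper opens to 87 mm and grips with 3 to 60 N. Pads are 19 mm wide; open, the fingers measure 117 mm over their backs; the gripper's body (75 mm by 190 mm) begins 51 mm behind the grasp point.
Start: joints at [1.361, 0.385, 0.008, 0, -1.194, -0.259], TCP at [0.282, 0.558, 0.223] pointing down, gripper open.
Joint ranges: [-3.14, 3.14], [-1.21, 2.06], [-1.07, 1.41], [-3.16, 2.05], [-2.99, -0.16], [-3.1, 3.1]. Speed limits (rad/s): [2.79, 2.79, 3.14, 3.14, 3.14, 3.14].

INTERFACE

Orientations are given as a rotation vector (axis times angle).
In Python, from bench import manip gives the robot as it stands.
- The arm moves only by the tool step_arm, never from a script. Its argument "rows" is text: rows parted by semicolons, each of 7 numbers parted by spaces: the shift along the tool's x, y, z in m, then the turn, a rotation vector about the tool's x, y, z in rad, then the gripper command: -1 is shut, 1 is fully open, values between are in proportion. In form: tx ty tz wx wy wz gripper; .... A call has exactly 10 rows; each row shifts and turns the commanded pose from where the row before left it, along the tool's axes as they then stand; what a row does not reach is not made up. A row lasts 1/8 s, in which the tool goes at most 62.5 mm and 10.7 degrees, less where a joint would pass 70% of its speed; a pose out of reach is approached as far as the arm can. A call is refused whole if a number of a shift passes 0.0625 or a number of a turn 0.188, either way. A call with a gripper value outside its range is refused whole. The fingers move at their own pace and stop on an object; "newtons" is the grip in N (left out, the last holds). Time passes only in rows, so rows that do not move let the fingers close, or fill a call up. It gives the time, the measured TCP pose, the force and the opening at its end, in the units of the state.
- manip.state(): the state, without advancing time (a new reading comes with each control period).
- manip.camera(name): name is "scene" or "top" or "wrist"; returns the picture (384x512x3 uint8, blue, green, red); there is no depth.
- manip.camera_params(name): a dict with "camera_matrix" (3x3 intrinsics, pixels), "R" (3x3) and "t" (3): a world point X has camera coordinates R X + t. Camera axes: x right, y down, z forward; pixel columns grow to the right and rows downward; lengths in m; the calibration is good to about 2 mm. A picture is of the moment at which its call begins: read the wrist's pose just before it. camera_params takes no time and is no camera call; for the wrist camera it gives the pose at the moment of the call.
- manip.job_done(): hands the job in, once; it reports no verdict.
Trained networks look in the newest picture that a camera, given by its name, has taken for a name from the list of things; names that differ only in an ending like _2 or _b are one class to them, and where a whole thing is asked for, a point or a joint stands for the part that bears it (a point fixed in the world has none). Each returns a list of dicts, best first, with "conf" (0 to 1); they miss things now and then, are a little off and sometimes report something else, mostly with a low value. They report only what shows in the picture. A call takes as long as a camera call.
- manip.find_in(camera, thing): "bbox" ([left, top, right, bottom] in pixels, round what is visible of it).
The state is a dict: "time_s": time; "joint_pos": joint angles; "qd": joint speeds; "joint_torque": joint torques, N m; "eef_pos": TCP position; "eef_rot": TCP orientation; "contact_force": force on the tool from outside, world axes, zero at the start; "moment": the same for the moment, N m; "width": finger opening in m.
Only numpy, scipy, OpenCV 4.12 (cv2) and the standard library are available. Lean on these libraries where they do the work, as an engineer would, in place of code of your own. Each camera call takes 0.05 s, during which the arm holds its last target.

## Working session

There is one attempt and no reset: what is moved stays moved. The work goes in short steps, Python scripts to look and compute and a tool call to move; the robot and the scene stay as the last step left them, time stands still between calls to the robot, and variables do not carry over. Pictures are saved under pics/ and viewed, and the job is handed in when it is done.

Besides the shell and the picture viewer there is one more tool, called after "Call:" as a command line: name --argument value ..., lists and objects as JSON in quotes. step_arm: Moves the arm, as the interface text tells. Its arguments: {"type":"object","properties":{"rows":{"type":"string"},"newtons":{"type":"number"}},"required":["rows"]}

```bash
mkdir -p pics; python3 - <<'E'
from bench import manip
import cv2,numpy as np
print(manip.state())
for n in("scene","top"):
    cv2.imwrite(f"pics/{n}0.png",manip.camera(n))
    p=manip.camera_params(n);print(n,p)
    for t in("blue_tray","grey_tray","orange_tray","red_clip"):
        print(t,manip.find_in(n,t)[:2])
print(manip.state()['time_s'])
E
```

```text
{'time_s': 0.0, 'joint_pos': array([ 1.36056618e+00,  3.85519865e-01,  6.59888535e-03, -5.49693204e-04,
       -1.19399175e+00, -2.58618452e-01]), 'qd': array([ 2.10781355e-05, -1.91783560e-03, -1.01460126e-03,  5.22451947e-04,
       -1.77937043e-03, -6.29866099e-04]), 'joint_torque': array([-8.19691331e-05, -3.90666711e+01,  1.87401634e+01,  4.21997756e+00,
        1.09945703e-02, -1.94795525e-04]), 'eef_pos': array([0.28209567, 0.55701856, 0.22146369]), 'eef_rot': array([ 3.05352055e+00, -7.29554071e-01, -7.21396298e-04]), 'contact_force': array([-0.54526864, -0.91606894, -0.622746  ]), 'moment': array([-0.02260849,  0.08772419, -0.01422389]), 'width': 0.08674693207155615}
scene {'camera_matrix': array([[347.37891942,   0.        , 257.56857302],
       [  0.        , 347.37891942, 188.03792529],
       [  0.        ,   0.        ,   1.        ]]), 'R': array([[-0.84068199, -0.54124013,  0.01768947],
       [-0.27590996,  0.39999233, -0.87400219],
       [ 0.46596941, -0.7396386 , -0.48559989]]), 't': array([0.34490697, 0.27278667, 0.50855641])}
blue_tray [{'bbox': [164.3, 192.1, 
[... 314 characters left out ...]
16394413,   0.        , 259.8497097 ],
       [  0.        , 452.16394413, 184.99246784],
       [  0.        ,   0.        ,   1.        ]]), 'R': array([[-1.84807557e-03, -9.99982992e-01,  5.53173841e-03],
       [-9.75288983e-01,  5.80278154e-04, -2.20932259e-01],
       [ 2.20925291e-01, -5.80334304e-03, -9.75273468e-01]]), 't': array([-0.21071003,  0.50981992,  0.80936184])}
blue_tray [{'bbox': [102.7, 127.1, 198.7, 233.6], 'conf': 0.7}, {'bbox': [337.5, 125.1, 428.1, 228.0], 'conf': 0.47}]
grey_tray [{'bbox': [338.1, 123.8, 425.0, 228.3], 'conf': 0.76}]
orange_tray [{'bbox': [222.9, 144.2, 303.3, 244.2], 'conf': 0.88}]
red_clip [{'bbox': [136.4, 166.1, 144.3, 192.7], 'conf': 0.68}]
0.5
```

```bash
python3 - <<'E'
import cv2
a=cv2.imread("pics/top0.png")
cv2.imwrite("pics/topz.png",cv2.resize(a[100:260,80:450],(740,320),interpolation=cv2.INTER_CUBIC))
b=a[110:250]
cv2.imwrite("pics/zb.png",cv2.resize(b[:,85:215],None,fx=4,fy=4,interpolation=cv2.INTER_CUBIC))
cv2.imwrite("pics/zg.png",cv2.resize(b[:,320:450],None,fx=4,fy=4,interpolation=cv2.INTER_CUBIC))
E
```

```text
(no output)
```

View pics/top0.png

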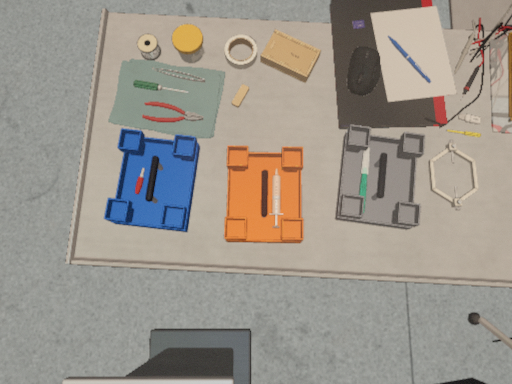

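View pics/scene0.png

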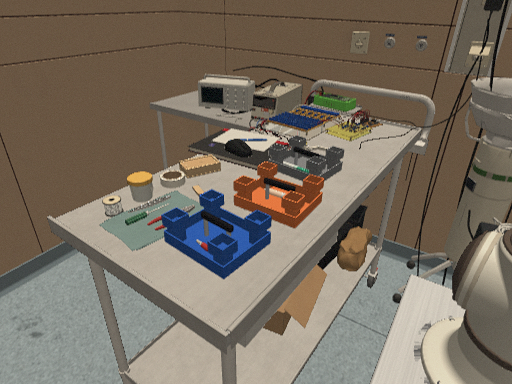

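View pics/zb.png

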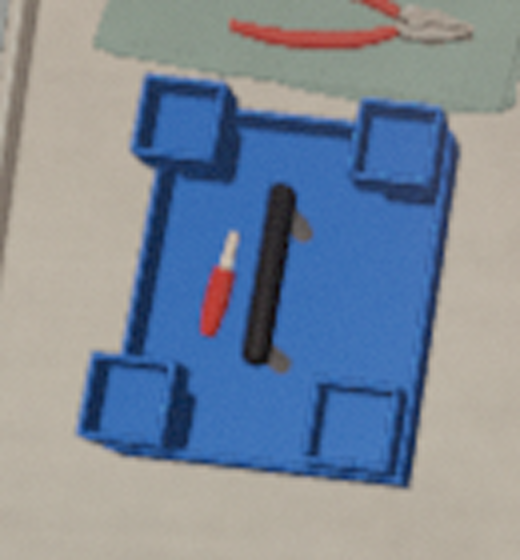

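View pics/zg.png

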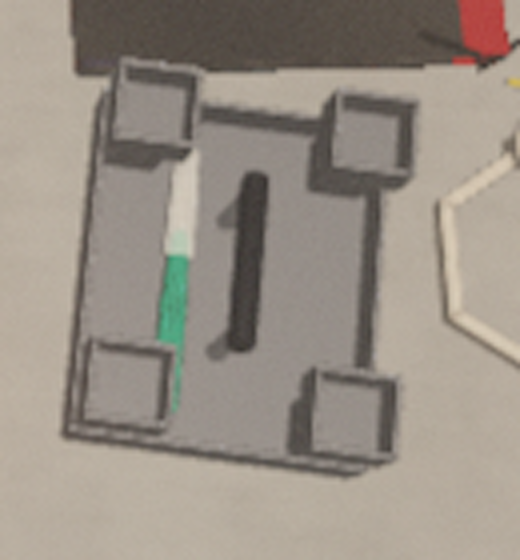

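```bash
cat > h.py <<'E'
import numpy as np
def ray(p,uv,z):
    K,R,t=p["camera_matrix"],p["R"],p["t"]
    d=R.T@np.linalg.solve(K,[uv[0],uv[1],1]);c=-R.T@t
    return c+d*(z-c[2])/d[2]
def fit(W,M):
    W=np.array(W)[:,:2];M=np.array(M,float);cw=W.mean(0);cm=M.mean(0)
    a=W-cw;b=M-cm
    th=np.arctan2((b[:,0]*a[:,1]-b[:,1]*a[:,0]).sum(),(a*b).sum())
    Rm=np.array([[np.cos(th),-np.sin(th)],[np.sin(th),np.cos(th)]])
    return cw-Rm@cm,th,W-(b@Rm.T+cw)
E
python3 - <<'E'
from bench import manip
from h import *
p=manip.camera_params("top")
M=[(.068,.052),(.068,-.052),(-.068,.052),(-.068,-.052)]
def px(z,ox): return ((z[0]+.5)/4-.5+ox,(z[1]+.5)/4-.5+110)
for n,c,h,ox in(("blue",[(185,119),(400,143),(131,398),(358,427)],[(283,192),(257,355)],85),("grey",[(156,104),(371,136),(126,385),(353,415)],[(256,180),(240,345)],320)):
    W=[ray(p,px(z,ox),.085) for z in c]
    o,th,r=fit(W,M);print(n,o.round(4),th,np.degrees(th),(r*1e3).round(1).tolist())
    H=[ray(p,px(z,ox),.078) for z in h];print(np.mean(H,0),H[0]-H[1],np.degrees(np.arctan2(*(H[0]-H[1])[[1,0]])))
for uv in [(236,157),(291,158),(236,228),(291,229)]: print(ray(p,uv,.085).round(3))
for uv in [(264.5,173),(264.5,214)]: print(ray(p,uv,.078).round(3))
# things along the way: jar height etc
from scipy.spatial.transform import Rotation as R
s=manip.state();T=R.from_rotvec(s['eef_rot']).as_matrix();print(T.round(3))
print(manip.camera_params("wrist"))
E
```

```text
blue [ 0.5188 -0.0102] -0.11721772935052031 -6.716081175891571 [[-0.3, -0.3], [-0.0, 0.8], [0.8, 0.3], [-0.5, -0.7]]
[ 0.51891071 -0.0092742   0.078     ] [ 0.07862989 -0.0081856   0.        ] -5.943245922742398
grey [ 0.5243 -0.4404] -0.1445803736719537 -8.283845211827312 [[0.6, -0.8], [-0.4, 0.8], [-0.6, 0.3], [0.4, -0.3]]
[ 0.5240352  -0.44064935  0.078     ] [ 0.08004494 -0.01246394  0.        ] -8.850550492324299
[ 0.557 -0.166  0.085]
[ 0.555 -0.27   0.085]
[ 0.423 -0.168  0.085]
[ 0.421 -0.268  0.085]
[ 0.528 -0.22   0.078]
[ 0.45  -0.22   0.078]
[[ 0.892 -0.452 -0.   ]
 [-0.452 -0.892 -0.   ]
 [-0.     0.    -1.   ]]
{'camera_matrix': array([[271.79410045,   0.        , 253.90324715],
       [  0.        , 271.79410045, 191.30742566],
       [  0.        ,   0.        ,   1.        ]]), 'R': array([[-4.51691986e-01, -8.92173883e-01, -3.35103920e-04],
       [-8.62008953e-01,  4.36323107e-01,  2.57997502e-01],
       [-2.30032419e-01,  1.16824267e-01, -9.66145526e-01]]), 't': array([ 0.62520164, -0.03013222,  0.38994692])}
```

```bash
cat >> h.py <<'E'
def plan(s,xyz,yaw,n,nrot=None):
    """equal rows; prints shift+turn rows in tool frame, tool kept pointing down"""
    from scipy.spatial.transform import Rotation as R
    T=R.from_rotvec(s['eef_rot']); x=T.as_matrix()[:,0]
    y0=np.arctan2(x[1],x[0]); nrot=nrot or n
    d=(np.array(xyz)-s['eef_pos'])/n
    c=T
    G=R.from_euler('z',yaw)*R.from_euler('x',np.pi)
    rel=(T.inv()*G).as_rotvec()
    print("yaw",np.degrees(y0),"rel",rel.round(4), "d",d*n)
    for i in range(n):
        sh=c.inv().apply(d); w=rel/nrot if i<nrot else rel*0
        print(*np.r_[sh.round(4),w.round(4)])
        c=c*R.from_rotvec(w)
E
python3 - <<'E'
from bench import manip
from h import *
plan(manip.state(),(.5188,-.0100,.16),-.113,10)
E
```

```text
yaw -26.861173074446295 rel [ 1.000e-04  0.000e+00 -3.558e-01] d [ 0.23645951 -0.5675386  -0.06250145]
0.0467 0.0399 0.0063 0.0 0.0 -0.0356
0.0453 0.0416 0.0063 0.0 0.0 -0.0356
0.0438 0.0432 0.0063 0.0 0.0 -0.0356
0.0422 0.0447 0.0063 0.0 0.0 -0.0356
0.0406 0.0462 0.0063 0.0 0.0 -0.0356
0.0389 0.0476 0.0063 0.0 0.0 -0.0356
0.0372 0.0489 0.0063 0.0 0.0 -0.0356
0.0354 0.0502 0.0063 0.0 0.0 -0.0356
0.0336 0.0515 0.0063 0.0 0.0 -0.0356
0.0318 0.0526 0.0063 0.0 0.0 -0.0356
```

Call:
step_arm --rows "0.0465 0.04 0.006 0 0 -0.0356 1;0.045 0.0415 0.006 0 0 -0.0356 1;0.044 0.043 0.006 0 0 -0.0356 1;0.042 0.0445 0.006 0 0 -0.0356 1;0.0405 0.046 0.006 0 0 -0.0356 1;0.039 0.0475 0.006 0 0 -0.0356 1;0.037 0.049 0.006 0 0 -0.0356 1;0.0355 0.05 0.006 0 0 -0.0356 1;0.0335 0.0515 0.006 0 0 -0.0356 1;0.032 0.0525 0.006 0 0 -0.0356 1" --newtons 45

```text
time_s: 1.75
eef_pos: [0.5194, -0.0107, 0.1629]
eef_rot: [-3.136, 0.175, -0.002]
contact_force: [1.0, 0.9, 1.3]
width: 0.087
```

```bash
python3 - <<'E'
from bench import manip
from h import *
import cv2
s=manip.state();p=manip.camera_params("wrist");cv2.imwrite("pics/w1.png",manip.camera("wrist"))
s=manip.state();print(s['time_s'],s['eef_pos'])
plan(s,(.5188,-.0100,.051),-.113,5)
K,R_,t=p["camera_matrix"],p["R"],p["t"]
for o,th in(((.5188,-.0102),-.115),):
  for x in(-.044,.044):
    X=np.array([o[0]+x*np.cos(th),o[1]+x*np.sin(th),.078]);q=K@(R_@X+t);print("handle end px",q[:2]/q[2])
E
```

```text
1.8 [ 0.52064542 -0.01601975  0.16172399]
yaw -6.670009578239113 rel [ 0.002   0.     -0.0034] d [-0.00184542  0.00601975 -0.11072399]
-0.0005 -0.0012 0.0221 0.0004 0.0 -0.0007
-0.0005 -0.0012 0.0221 0.0004 0.0 -0.0007
-0.0005 -0.0012 0.0221 0.0004 0.0 -0.0007
-0.0005 -0.0012 0.0221 0.0004 0.0 -0.0007
-0.0005 -0.0012 0.0221 0.0004 0.0 -0.0007
handle end px [253.17887751 240.38376819]
handle end px [253.49018795 150.92642229]
```

View pics/w1.png

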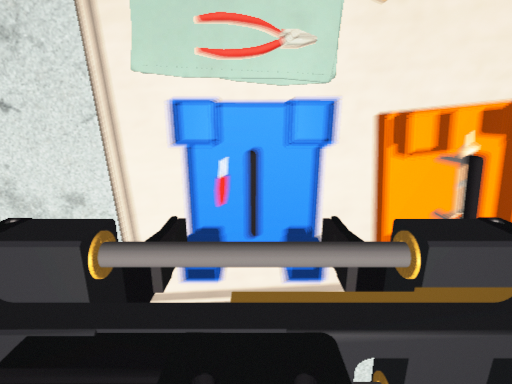

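Call:
step_arm --rows "0 0 0.01 0 0 0 1;0 0 0.02 0 0 0 1;0 0 0.02 0 0 0 1;0 0 0.02 0 0 0 1;0 0 0.02 0 0 0 1;0 0 0.015 0 0 0 1;0 0 0.005 0 0 0 1;0 0 0 0 0 0 1;0 0 0 0 0 0 1;0 0 0 0 0 0 1"

```text
time_s: 3.05
eef_pos: [0.519, -0.0087, 0.0532]
eef_rot: [-3.136, 0.177, -0.002]
contact_force: [0.6, -0.4, -0.3]
width: 0.0868
```

```bash
python3 - <<'E'
from bench import manip
from h import *
s=manip.state();print(s['time_s'],s['eef_pos'],s['contact_force'])
plan(s,(.5188,-.0100,.051),-.115,1)
E
```

```text
3.05 [ 0.51896823 -0.00872603  0.0531763 ] [ 0.57615217 -0.38811963 -0.34515398]
yaw -6.464722362418717 rel [-0.0005 -0.0013  0.0022] d [-0.00016823 -0.00127397 -0.0021763 ]
-0.0 0.0013 0.0022 -0.0005 -0.0013 0.0022
```

Centred. A tiny correction, then close and lift a little.

Call:
step_arm --rows "0 0.001 0.002 0 0 0 1;0 0 0 0 0 0 -1;0 0 0 0 0 0 -1;0 0 0 0 0 0 -1;0 0 0 0 0 0 -1;0 0 0 0 0 0 -1;0 0 0 0 0 0 -1;0 0 -0.003 0 0 0 -1;0 0 -0.006 0 0 0 -1;0 0 -0.01 0 0 0 -1" --newtons 50

```text
time_s: 4.3
eef_pos: [0.5178, -0.0099, 0.0696]
eef_rot: [3.136, -0.177, -0.002]
contact_force: [0.4, -1.3, -2.7]
width: 0.0115
```

Call:
step_arm --rows "0 0 -0.015 0 0 0 -1;0 0 -0.02 0 0 0 -1;0 0 -0.02 0 0 0 -1;0 0 -0.02 0 0 0 -1;0 0 -0.02 0 0 0 -1;0 0 -0.01 0 0 0 -1;0 0 0 0 0 0 -1;0 0 0 0 0 0 -1;0 0 0 0 0 0 -1;0 0 0 0 0 0 -1"

```text
time_s: 5.55
eef_pos: [0.5182, -0.0098, 0.174]
eef_rot: [3.136, -0.177, -0.002]
contact_force: [0.7, -0.3, -2.7]
width: 0.0116
```

```bash
python3 - <<'E'
from bench import manip
from h import *
import cv2
a=manip.camera("scene");b=manip.camera("wrist");cv2.imwrite("pics/s2.png",np.hstack([cv2.resize(a[80:280,130:380],(400,320)),cv2.resize(b,(400,320))]))
s=manip.state();print(s['time_s'],s['eef_pos'],s['contact_force'],s['moment'],s['width'])
plan(s,(.5243,-.4404,.18),-.1446,12)
E
```

```text
5.65 [ 0.51834226 -0.00980706  0.17419601] [ 0.10312565 -0.52824449 -2.16192062] [-0.02478388 -0.03539837 -0.00232342] 0.011449937755277688
yaw -6.459377633781972 rel [0.0003 0.0007 0.0319] d [ 0.00595774 -0.43059294  0.00580399]
0.0045 0.0356 -0.0005 0.0 0.0001 0.0027
0.0046 0.0356 -0.0005 0.0 0.0001 0.0027
0.0047 0.0356 -0.0005 0.0 0.0001 0.0027
0.0048 0.0356 -0.0005 0.0 0.0001 0.0027
0.0049 0.0355 -0.0005 0.0 0.0001 0.0027
0.005 0.0355 -0.0005 0.0 0.0001 0.0027
0.0051 0.0355 -0.0005 0.0 0.0001 0.0027
0.0052 0.0355 -0.0005 0.0 0.0001 0.0027
0.0053 0.0355 -0.0005 0.0 0.0001 0.0027
0.0054 0.0355 -0.0005 0.0 0.0001 0.0027
0.0055 0.0355 -0.0005 0.0 0.0001 0.0027
0.0056 0.0355 -0.0005 0.0 0.0001 0.0027
```

View pics/s2.png

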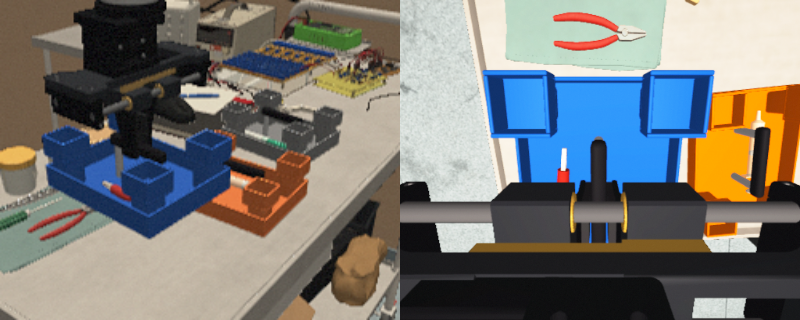

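Call:
step_arm --rows "0.0014 0.01 -0.002 0 0 0.002 -1;0.0028 0.02 -0.002 0 0 0.002 -1;0.0042 0.03 -0.002 0 0 0.002 -1;0.0042 0.03 0 0 0 0.002 -1;0.0042 0.03 0 0 0 0.002 -1;0.0042 0.03 0 0 0 0.002 -1;0.0042 0.03 0 0 0 0.002 -1;0.0042 0.03 0 0 0 0.002 -1;0.0042 0.03 0 0 0 0.002 -1;0.0042 0.03 0 0 0 0.002 -1"

```text
time_s: 6.9
eef_pos: [0.5226, -0.284, 0.1806]
eef_rot: [3.135, -0.209, -0.0]
contact_force: [0.8, -0.3, -2.3]
width: 0.0113
```

Call:
step_arm --rows "0.0044 0.03 0 0 0 0.002 -1;0.0044 0.03 0 0 0 0.002 -1;0.0044 0.03 0 0 0 0.002 -1;0.0044 0.03 0 0 0 0.002 -1;0.003 0.02 0 0 0 0.002 -1;0.0015 0.01 0 0 0 0.002 -1;0.0007 0.005 0 0 0 0 -1;0 0 0 0 0 0 -1;0 0 0 0 0 0 -1;0 0 0 0 0 0 -1"

```text
time_s: 8.15
eef_pos: [0.5245, -0.4384, 0.1808]
eef_rot: [-3.133, 0.226, -0.0]
contact_force: [0.2, -0.5, -3.9]
width: 0.0114
```

```bash
python3 - <<'E'
from bench import manip
from h import *
import cv2
a=manip.camera("top");b=manip.camera("wrist");d=manip.camera("scene");cv2.imwrite("pics/t3.png",a);cv2.imwrite("pics/s3.png",d)
cv2.imwrite("pics/t3z.png",np.hstack([cv2.resize(a[90:240,300:450],(400,400),interpolation=2),cv2.resize(d[90:200,240:370],(400,400),interpolation=2)]))
cv2.imwrite("pics/w3.png",b)
s=manip.state();print(s['time_s'],s['eef_pos'],s['contact_force'],s['moment'],s['width'])
plan(s,(.5243,-.4404,.18),-.1446,1)
E
```

```text
8.3 [ 0.52440649 -0.43873112  0.18068098] [-0.17763566 -0.4306101  -3.83145205] [-0.03996704  0.07263225 -0.03122949] 0.01121264698274377
yaw -8.271255683471495 rel [-0.     -0.0001  0.0002] d [-0.00010649 -0.00166888 -0.00068098]
0.0001 0.0017 0.0007 -0.0 -0.0001 0.0002
```

View pics/t3z.png

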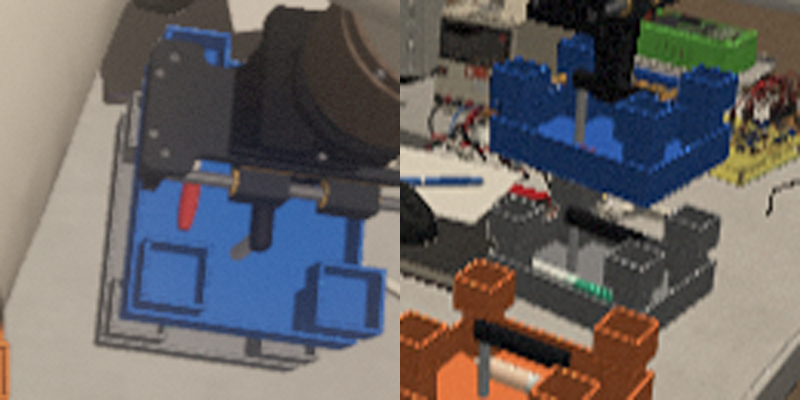

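View pics/w3.png

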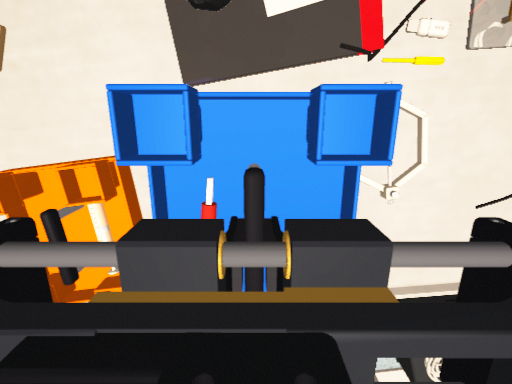

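```bash
python3 - <<'E'
from bench import manip
from h import *
p=manip.camera_params("top");k=400/150
W=[ray(p,(300+a/k,90+b/k),.215) for a,b in((171,277),(345,300))]
print(fit(W,[(-.068,.052),(-.068,-.052)]))
E
```

```text
(array([ 0.52015987, -0.4320604 ]), np.float64(-0.1355932520458425), array([[-0.00016942, -0.0012418 ],
       [ 0.00016942,  0.0012418 ]]))
```

```bash
python3 - <<'E'
import cv2
a=cv2.imread("pics/t3.png")
cv2.imwrite("pics/t3y.png",cv2.resize(a[95:235,325:455],None,fx=4,fy=4,interpolation=cv2.INTER_CUBIC))
from bench import manip
from h import *
p=manip.camera_params("top")
K,R_,t=p["camera_matrix"],p["R"],p["t"]
th=-.1446
for o,z in(((.5244,-.4387),.1297),):
  for x,y in((-.068,.052),(-.068,-.052),(.068,.052)):
    X=np.array([o[0]+x*np.cos(th)-y*np.sin(th),o[1]+x*np.sin(th)+y*np.cos(th),z+.085]);q=K@(R_@X+t);q=q/q[2];print(q[:2],(q[:2]-[325,95])*4)
E
```

```text
[367.02428527 190.79515622] [168.09714107 383.18062487]
[433.73486866 200.19202559] [434.93947463 420.76810236]
[374.57860414 109.76724308] [198.31441658  59.06897233]
```

View pics/t3y.png

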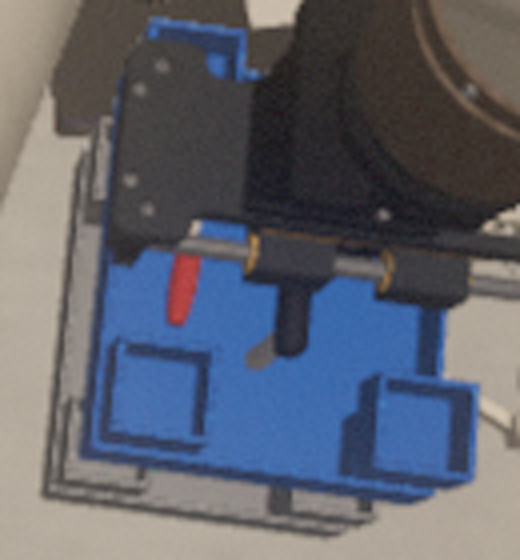

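Call:
step_arm --rows "0.001 0.003 0 0 0 0 -1;0 0 0.005 0 0 0 -1;0 0 0.01 0 0 0 -1;0 0 0.01 0 0 0 -1;0 0 0.008 0 0 0 -1;0 0 0.006 0 0 0 -1;0 0 0.006 0 0 0 -1;0 0 0.005 0 0 0 -1;0 0 0.003 0 0 0 -1;0 0 0 0 0 0 -1"

```text
time_s: 9.55
eef_pos: [0.5252, -0.4425, 0.132]
eef_rot: [3.131, -0.225, 0.003]
contact_force: [-3.2, 3.6, 11.4]
width: 0.0115
```

```bash
python3 - <<'E'
from bench import manip
from h import *
import cv2
a=manip.camera("top");d=manip.camera("scene")
cv2.imwrite("pics/t4z.png",np.hstack([cv2.resize(a[90:240,300:450],(400,400),interpolation=2),cv2.resize(d[90:200,240:370],(400,400),interpolation=2)]))
s=manip.state();print(s['time_s'],s['eef_pos'],s['contact_force'],s['moment'],s['width'])
E
```

```text
9.65 [ 0.52514061 -0.44254854  0.13198551] [-3.58308355  4.0387873  10.49205792] [ 1.3738516   1.09342783 -0.0195392 ] 0.011561651037676866
```

View pics/t4z.png

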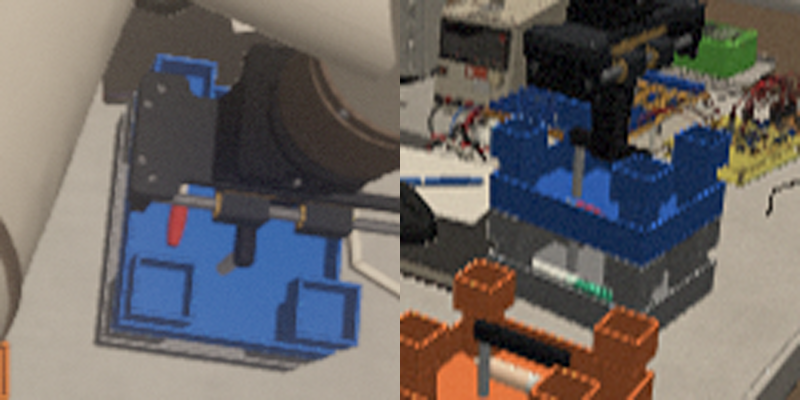

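```bash
python3 - <<'E'
from bench import manip
from h import *
import cv2
a=manip.camera("top");d=manip.camera("scene");b=manip.camera("wrist")
cv2.imwrite("pics/t5.png",cv2.resize(a[95:235,325:455],None,fx=4,fy=4,interpolation=cv2.INTER_CUBIC))
cv2.imwrite("pics/s5.png",cv2.resize(d[105:200,240:370],None,fx=6,fy=6,interpolation=cv2.INTER_CUBIC))
cv2.imwrite("pics/w5.png",b)
s=manip.state();print(s['time_s'],s['eef_pos'],s['contact_force'],s['moment'])
def proj(p,o,th,z,pts):
  K,R_,t=p["camera_matrix"],p["R"],p["t"]
  for x,y in pts:
    X=np.array([o[0]+x*np.cos(th)-y*np.sin(th),o[1]+x*np.sin(th)+y*np.cos(th),z]);q=K@(R_@X+t);q=q/q[2];yield q[:2]
p=manip.camera_params("top");ps=manip.camera_params("scene")
C=[(-.088,.072),(-.088,-.072),(.088,-.072),(.088,.072)]
for n,o,z in(("blue rim",(.5251,-.4425),.166),("grey rim",(.5243,-.4404),.085)):
  print(n,[((q-[325,95])*4).round().tolist() for q in proj(p,o,-.1446,z,C)],[((q-[240,105])*6).round().tolist() for q in proj(ps,o,-.1446,z,C)])
E
```

```text
9.8 [ 0.52515633 -0.44253275  0.13199053] [-2.5683189   4.82118894 10.23349954] [ 1.33240965  1.12190884 -0.04566677]
blue rim [[97.0, 446.0], [445.0, 495.0], [468.0, 97.0], [137.0, 52.0]] [[487.0, 176.0], [648.0, 100.0], [346.0, 26.0], [173.0, 87.0]]
grey rim [[57.0, 479.0], [372.0, 523.0], [396.0, 160.0], [95.0, 119.0]] [[467.0, 348.0], [624.0, 259.0], [335.0, 173.0], [166.0, 246.0]]
```

View pics/t5.png

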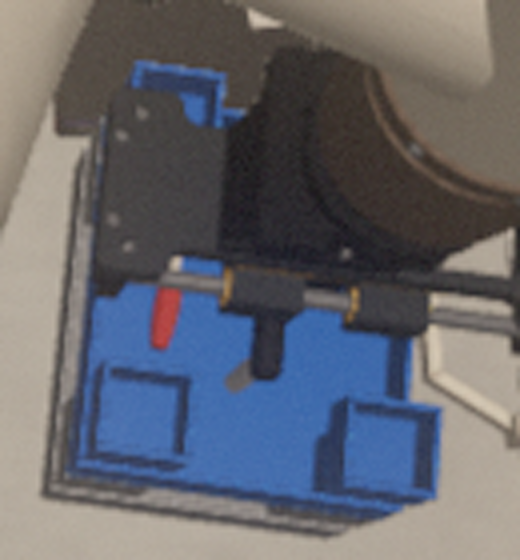

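View pics/s5.png

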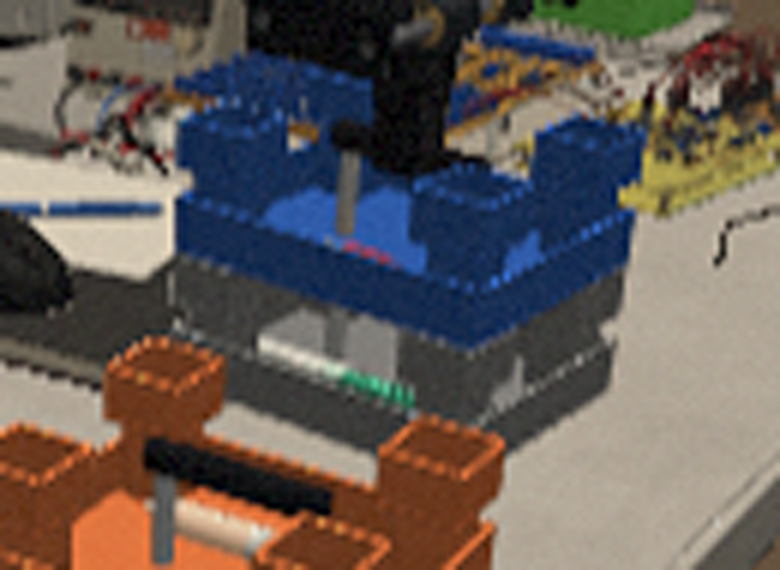

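View pics/w5.png

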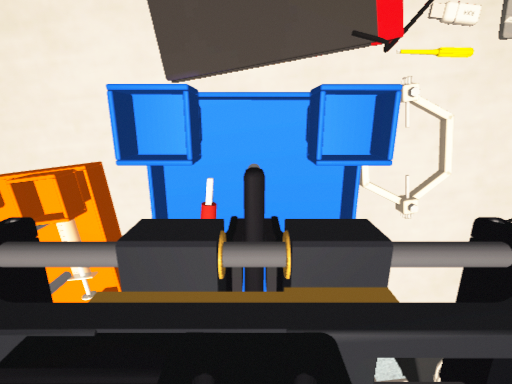

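Call:
step_arm --rows "0 0 -0.002 0 0 0 -1;0 0 -0.001 0 0 0 -1;0 0 0 0 0 0 -1;0 0 0 0 0 0 -1;0 0 0 0 0 0 -1;0 0 0 0 0 0 -1;0 0 0 0 0 0 -1;0 0 0 0 0 0 -1;0 0 0 0 0 0 -1;0 0 0 0 0 0 -1"

```text
time_s: 11.05
eef_pos: [0.5251, -0.4424, 0.132]
eef_rot: [3.132, -0.226, 0.001]
contact_force: [-3.2, 2.5, 6.7]
width: 0.0112
```

```bash
python3 - <<'E'
from bench import manip
from h import *
s=manip.state();print(s['time_s'],s['eef_pos'],s['eef_rot'],s['contact_force'],s['moment'],s['width'])
E
```

```text
11.05 [ 0.52507981 -0.44240243  0.13203064] [ 3.13237841e+00 -2.26340773e-01  1.08490685e-03] [-3.22691856  2.51902264  6.68928795] [0.90315278 0.68759127 0.0173907 ] 0.011235151143924989
```

Call:
step_arm --rows "0 0 -0.002 0 0 0 -1;0 0 -0.001 0 0 0 -1;0 0 0 0 0 0 -1;0 0 0 0 0 0 -0.6;0 0 0 0 0 0 -0.2;0 0 0 0 0 0 0.3;0 0 0 0 0 0 1;0 0 0 0 0 0 1;0 0 0 0 0 0 1;0 0 0 0 0 0 1"

```text
time_s: 12.3
eef_pos: [0.5249, -0.4421, 0.1335]
eef_rot: [-3.133, 0.227, 0.0]
contact_force: [0.3, 0.3, -1.0]
width: 0.0697
```

```bash
python3 - <<'E'
from bench import manip
from h import *
import cv2
a=manip.camera("top");d=manip.camera("scene");b=manip.camera("wrist")
s=manip.state();print(s['time_s'],s['eef_pos'],s['contact_force'],s['moment'],s['width'])
cv2.imwrite("pics/c6.png",np.hstack([cv2.resize(b,(400,320)),cv2.resize(d[105:200,240:360],(400,320),interpolation=2)]))
E
```

```text
12.45 [ 0.52485257 -0.44215196  0.13353735] [-0.6597332   0.42546408  0.48768064] [-0.02423323  0.05409856  0.00670256] 0.08093620352462853
```

View pics/c6.png

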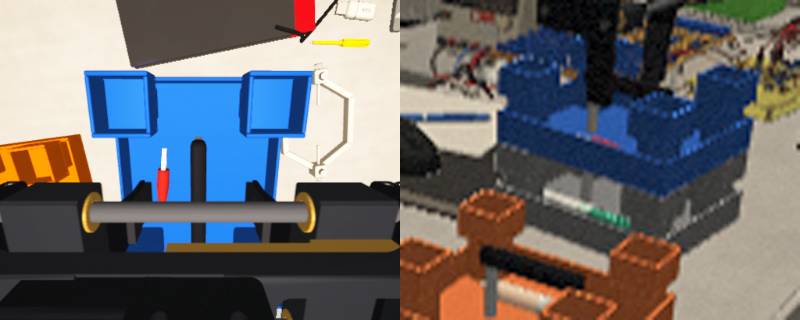

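Call:
step_arm --rows "0 0 -0.005 0 0 0 1;0 0 -0.01 0 0 0 1;0 0 -0.02 0 0 0 1;0 0 -0.03 0 0 0 1;0 0 -0.03 0 0 0 1;0 0 -0.03 0 0 0 1;0 -0.03 -0.02 0 0 0 1;0 -0.05 0 0 0 0 1;0 -0.055 0 0 0 0 1;0 -0.055 0 0 0 0 1"

```text
time_s: 13.7
eef_pos: [0.5524, -0.2527, 0.2797]
eef_rot: [3.133, -0.228, 0.003]
contact_force: [0.7, 0.1, -0.3]
width: 0.0868
```

Call:
step_arm --rows "0 -0.055 0 0 0 0 1;0 -0.055 0 0 0 0 1;0 -0.05 0 0 0 0 1;0 -0.03 0 0 0 0 1;0 -0.01 0 0 0 0 1;0 0 0 0 0 0 1;0 0 0 0 0 0 1;0 0 0 0 0 0 1;0 0 0 0 0 0 1;0 0 0 0 0 0 1"

```text
time_s: 14.95
eef_pos: [0.5811, -0.0566, 0.2785]
eef_rot: [3.133, -0.228, -0.0]
contact_force: [0.1, 0.6, -0.0]
width: 0.0869
```

```bash
python3 - <<'E'
from bench import manip
from h import *
import cv2
a=manip.camera("top");d=manip.camera("scene")
s=manip.state();print(s['time_s'],s['eef_pos'],s['contact_force'])
cv2.imwrite("pics/t7.png",a);cv2.imwrite("pics/s7.png",d)
cv2.imwrite("pics/t7z.png",cv2.resize(a[95:235,325:455],None,fx=4,fy=4,interpolation=cv2.INTER_CUBIC))
cv2.imwrite("pics/s7z.png",cv2.resize(d[105:200,240:370],None,fx=6,fy=6,interpolation=cv2.INTER_CUBIC))
E
```

```text
15.05 [ 0.58111118 -0.05644817  0.27852863] [ 0.22006967 -0.2167614  -0.1590885 ]
```

View pics/t7z.png

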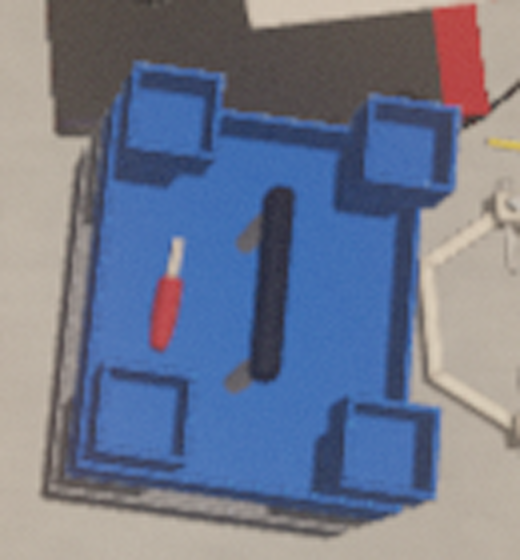

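View pics/s7z.png

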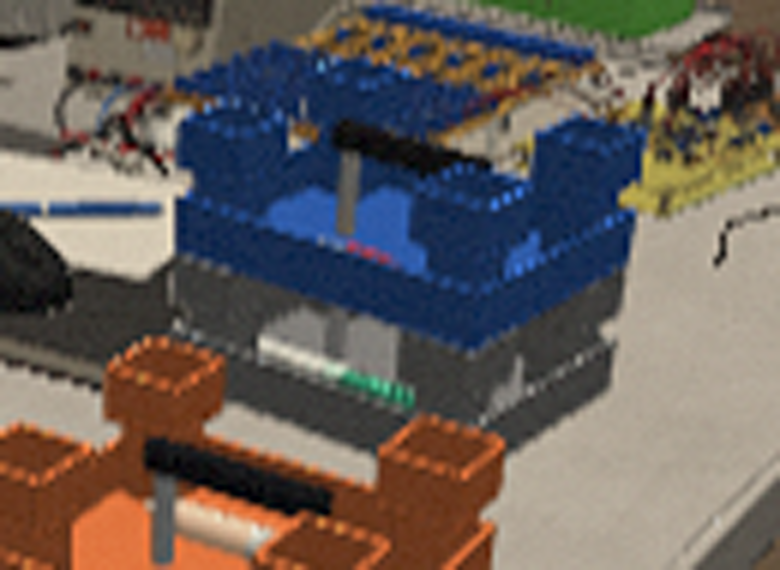

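View pics/t7.png

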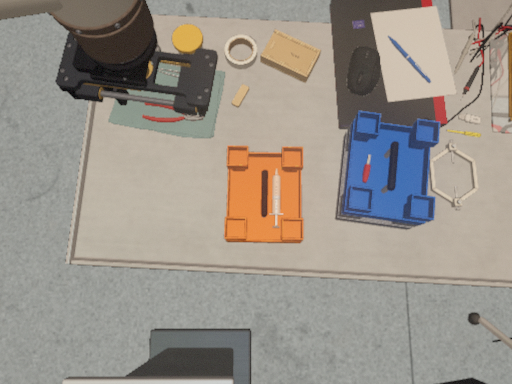

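```bash
python3 - <<'E'
from bench import manip
from h import *
from scipy.optimize import least_squares
from scipy.spatial.transform import Rotation as R
pt,ps=manip.camera_params("top"),manip.camera_params("scene")
A,B,C,D=(.068,.052,.085),(.068,-.052,.085),(-.068,.052,.085),(-.068,-.052,.085)
obs=[(pt,m,((u+.5)/4-.5+325,(v+.5)/4-.5+95)) for m,u,v in((A,173,113),(B,411,147),(C,140,415),(D,389,449))]
obs+=[(ps,m,((u+.5)/6-.5+240,(v+.5)/6-.5+105)) for m,u,v in((C,472,185),(D,593,131),(A,232,117))]
def f(q,full):
    r=R.from_euler('ZYX',[q[3],q[4] if full else 0,q[5] if full else 0]);o=[]
    for p,m,uv in obs:
        x=p["camera_matrix"]@(p["R"]@(r.apply(m)+q[:3])+p["t"]);o+=list(x[:2]/x[2]-uv)
    return np.array(o)
for full in(0,1):
    s=least_squares(f,[.525,-.44,.07,-.14,0,0],args=(full,));print(s.x[:3].round(4),np.degrees(s.x[3:]).round(2),s.fun.round(2))
E
```

```text
[ 0.5245 -0.4422  0.0678] [-8.66  0.    0.  ] [ 0.07  0.18 -0.34  0.14  0.59 -0.25 -0.29  0.32 -0.11 -0.03 -0.57 -0.18
  0.17 -0.21]
[ 0.5246 -0.4432  0.0681] [-8.69 -0.25 -0.73] [ 0.03  0.22 -0.12 -0.04  0.41 -0.15 -0.25  0.31 -0.15  0.23 -0.53 -0.38
  0.17 -0.17]
```

```bash
python3 - <<'E'
from bench import manip
print(manip.job_done(), manip.state()['time_s'])
E
```

```text
the job is handed in; nothing more can be done
the job is handed in; nothing more can be done
```

The blue tray is stacked on the grey one with its pins in the sockets. I handed the job in at about 15 s, with the arm well clear of everything.

**Last camera fit:** I fitted the blue tray's pose from the top and scene pictures together.
- **Position:** its centre is about 2 to 3 mm from the grey tray's centre as I measured it at the start.
- **Alignment:** the long sides agree to about 0.4 degrees.
- **Height and level:** its origin is about 68 mm above the worktop, with nominal 70 mm and calibration good to about 2 mm. It is level within about 0.8 degrees.
- **Other objects:** the red clip is still in the blue tray. The orange tray shows at the same pixels as at the start.

**Checks that disagreed:**
- **Early contact:** on lowering, contact came about 11 mm sooner than the grasp height predicted. The wrist read about 10 N up, and the moments pointed at one corner. The scene picture showed the blue floor already at the grey rims, so I judged it seated, eased the load and let go.
- **Height in the grip:** at the hover the top picture also showed the tray offset and apparently lower in the grip than assumed. I did not find out why.
- **Grey tray:** I did not fit its pose again after stacking. It looked unmoved in the pictures.

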